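# Hold the ravioli press over its tray

### The job

Pick up the ravioli press by its wooden handle, carry it over the rolling pin and stop with it level about one centimetre above the tray it belongs to (the one with six wells), squared up so that each of its six bumps hangs over the middle of a well, because I want to slip a sheet of dough in between. Never let it touch that tray, and leave both trays, the rolling pin and the jar where they are. Finish while still holding the press steady in the air: do not put it down or let go.

Things in the scene. Friction and masses are not known exactly. Their poses are not given: they have to be found in the camera images.
- press: bare aluminium hand press with wooden handle, loose, 0.18-0.35 kg, stands on its bumps right of the rolling pin. Plate 138 (x) by 94 (y) by 6 mm, top 13 mm above the origin; under it six square bumps 22 mm wide, 7 mm deep, 3 along x by 2 along y, 42 mm pitch. Origin: centre of the underside of the bumps (that is, on the worktop at first); z up. A half turn about z makes no difference
- press_handle (a point): centre of the press's handle, 50 mm straight above the press's origin, same axes: a wooden bar 90 mm long (x), 20 mm wide (y), 20 mm high, clear of the plate by 27 mm, on two steel posts at x = +-34 mm. Pinch it across y from above
- six_well_tray: the press's own tray: bare aluminium, loose, 0.6 kg, 138 (x; 146 over the end lips) by 94 (y) by 18 mm high with its ridges; six square wells 35 mm wide, 11 mm deep, 3 along x by 2 along y, 42 mm pitch. Lies flat left of the rolling pin, in the nearer or the farther of two places. Origin: centre of its underside, on the worktop; z up. A half turn about z makes no difference
- two_well_tray: another tray of the same outline and height, 0.6 kg, with two large wells (56 x 75 mm) side by side along its x; loose, lies in the other place. Not to be used or moved. Origin: centre of its underside
- rolling_pin: wooden rolling pin, loose, lying on the worktop between the press and the trays, 420 mm long along its x (roughly along world x) and 58 mm thick, so 58 mm high. Origin: on the worktop under its middle
- nutmeg_jar: small closed spice jar with a dark cap, loose, 44 mm in diameter and 105 mm high, standing on the thin dark pastry mat near the far end of the rolling pin. Origin: centre of its underside
Mind the look-alikes: they are no part of the job. Leave any orange look-alike of the press alone.

How it is judged:
By the outcome, as a careful person would: the job done as asked, in the order asked, and still so for the second after the job is handed in, while the arm keeps its last pose, push and grip.
It also fails if it takes over 45 s, if anything falls off the work surface, if the arm or the gripper's body presses on something with over 40 N, if the wrist force passes 120 N, or if a joint passes its speed limit or range.

### The arm

A 6-joint arm with a two-finger parallel gripper is mounted at the origin on a cart in front of the work surface, level with it; the furniture and walls round the work are solid. World frame = base frame: x ahead of the robot, y to its left, z up, the work surface at z = 0. Lengths are in mm, angles in rad, forces in N, time in s.
With the tool pointing down it reaches from about 375 to 900 mm from the base axis. Payload 3.1 kg.
Tool frame: the origin (TCP) lies at the very end of the fingers, on their centre line; the grasp point (between the pads) lies 19 mm behind it; z points along the fingers, y is the line along which they close (so a half turn about z gives the same grasp; the last joint's range is limited). The gripper opens to 87 mm and grips with 3 to 60 N. Pads are 19 mm wide; open, the fingers measure 117 mm over their backs; the gripper's body (75 mm by 190 mm) begins 51 mm behind the grasp point.
Start: joints at [0.95, 0.527, 1.433, -0, 1.181, -0.178], TCP at [267.752, 564.717, 222.548] pointing down, gripper open.
Joint ranges: [-3.08, 3.08], [-0.75, 2.2], [0.22, 2.44], [-1.43, 4.57], [0, 2.65], [-2.85, 2.85]. Speed limits (rad/s): [2.79, 2.79, 3.14, 3.14, 3.14, 3.14].

### API

Orientations are given as a unit quaternion [w, x, y, z].
In Python, from cell import status, vision, arm, models gives the robot as it stands.
- The arm moves only by the tool play_rows, never from a script. Its argument "plan" is a list that holds one entry, the list of rows, each a list of 5 numbers: the opening, from 0 (shut) to 1 (fully open), then the shift along the tool's x, y, z in cm, then the turn about the tool's z in rad. In form: [[[claw, x, y, z, twist], ...]]. A call has 1 to 8 rows; each row shifts and turns the commanded pose from where the row before left it, along the tool's axes as they then stand; what a row does not reach is not made up. A row lasts 1/8 s, in which the tool goes at most 62.5 mm and 10.7 degrees, less where a joint would pass 70% of its speed; a pose out of reach is approached as far as the arm can. A call with a gripper value outside its range is refused whole. The fingers move at their own pace and stop on an object; the grip force is fixed at half the most. Time passes only in rows, so rows that do not move let the fingers close. It gives the time, the measured TCP pose, the force, the opening and the grip force at its end, in the units of the state.
- status.get_state(): the state, without advancing time (a new reading comes with each control period).
- vision.snapshot(name): name is "scene" or "top" or "wrist"; returns a dict with "image" (420x560x3 uint8, blue, green, red), "fov_y" (degrees; the focal length in pixels is half the picture's height over the tangent of half this angle, whatever the lens; pixels are square), "cx", "cy" (the principal point, pixels), "k1" (the pictures are not rectified: a ray, as slopes to the right and down, at radius r is drawn at 1 + k1 r^2 times it, then the intrinsics apply), "rvec" (rotation vector, rad) and "tvec" (3), from world to camera coordinates, as OpenCV has them. Camera axes: x right, y down, z forward; pixel columns grow to the right and rows downward; lengths in mm; the calibration is good to about 2 mm. A picture is of the moment at which its call begins. There is no depth.
- arm.hand_in(): hands the job in; it is judged then, once.
Trained networks look in the newest picture that a camera, given by its name, has taken for a name from the list of things; names that differ only in an ending like _2 or _b are one class to them, and where a whole thing is asked for, a point or a joint stands for the part that bears it (a point fixed in the world has none). Each returns a list of dicts, best first, with "conf" (0 to 1); they miss things now and then, are a little off and sometimes report something else, mostly with a low value. They report only what shows in the picture. A call takes as long as a camera call. They do not tell look-alikes from the thing itself.
- models.trace(camera, name): "pixels" (420x560 bool, what is visible of it) and "bbox" ([centre column, centre row, width, height] in pixels, round what is visible of it).
The state is a dict: "clock": time; "joints": joint angles; "qvel": joint speeds; "effort": joint torques, N m; "ee_pos": TCP position; "ee_rot": TCP orientation; "wrist_force": force on the tool from outside, world axes, zero at the start; "torque": the same for the moment, N m; "finger_gap": opening from 0.0 (shut) to 1.0 (fully open); "gripper_force": force on a finger pad.
Only numpy, scipy, OpenCV 4.12 (cv2) and the standard library are available. Lean on these libraries where they do the work, as an engineer would, in place of code of your own. Each camera call takes 0.05 s, during which the arm holds its last target. There are 200 camera calls.

## Working session

There is one attempt and no reset: what is moved stays moved. The work goes in short steps, Python scripts to look and compute and a tool call to move; the robot and the scene stay as the last step left them, time stands still between calls to the robot, and variables do not carry over. Pictures are saved under pics/ and viewed, at most 12 in all, crops included, and the job is handed in when it is done.

Besides the shell and the picture viewer there is one more tool, called as name([rows], argument=value, ...), one row to a line, values as JSON. play_rows: Moves the arm, as the interface text tells. Its arguments: {"type":"object","properties":{"plan":{"type":"array"}},"required":["plan"]}

```bash
mkdir -p pics; cat > h.py <<'E'
import numpy as np, cv2
from cell import status, vision, arm, models
def snap(c,save=None):
    s=vision.snapshot(c)
    if save: cv2.imwrite('pics/'+save+'.png',s['image'])
    return s
def K(s):
    f=210/np.tan(np.radians(s['fov_y'])/2); return f
def proj(s,P):
    R=cv2.Rodrigues(np.array(s['rvec'],float))[0]; c=np.atleast_2d(P)@R.T+np.ravel(s['tvec'])
    u=c[:,:2]/c[:,2:]; r2=(u**2).sum(1,keepdims=True); u=u*(1+s['k1']*r2)
    return u*K(s)+[s['cx'],s['cy']]
def ray(s,px,z):
    d=(np.atleast_2d(px).astype(float)-[s['cx'],s['cy']])/K(s); u=d.copy()
    for _ in range(20): u=d/(1+s['k1']*(u**2).sum(1,keepdims=True))
    R=cv2.Rodrigues(np.array(s['rvec'],float))[0]; C=-R.T@np.ravel(s['tvec'])
    w=np.c_[u,np.ones(len(u))]@R
    return C+w*((z-C[2])/w[:,2])[:,None]
E
python3 - <<'E'
from h import *
st=status.get_state(); print(st)
for c in ['scene','top']:
    s=snap(c,c+'0'); print(c,s['fov_y'],s['rvec'],s['tvec'])
    for n in ['press','six_well_tray','two_well_tray','rolling_pin','nutmeg_jar','press_handle']:
        for d in models.trace(c,n): print(c,n,round(d['conf'],2),np.round(d['bbox']), np.round(ray(s,d['bbox'][:2],10))[0])
E
```

```text
{'clock': 0.0, 'joints': array([ 9.49505102e-01,  5.28473457e-01,  1.43388265e+00,  3.56955097e-05,
        1.18136697e+00, -1.78490473e-01]), 'qvel': array([-0.00085955,  0.00128864, -0.0003097 ,  0.00022187,  0.00019831,
        0.00054845]), 'effort': array([ 6.97074320e-04, -4.40037274e+01, -1.76597339e+01,  6.34125411e-02,
        5.82309254e-02, -1.99384071e-04]), 'ee_pos': array([267.33201168, 564.15262586, 221.57338956]), 'ee_rot': array([-4.29906990e-04,  2.19602535e-01,  9.75588844e-01, -9.74742571e-04]), 'wrist_force': array([-0.2192698 ,  0.68078139, -0.16469467]), 'torque': array([-0.00550027, -0.01431546, -0.02125057]), 'gripper_force': 0.0, 'finger_gap': 1.000072664660303}
scene 44.75514101649711 [ 2.41102176 -0.60869497  0.19652001] [-534.45430557  240.42384179 1090.85939946]
scene press 0.85 [311. 298.  69.  61.] [ 565. -234.   10.]
scene press 0.67 [221. 331.  55.  63.] [ 356. -213.   10.]
scene six_well_tray 0.67 [244. 155.  62.  47.] [627. 231.  10.]
scene two_well_tray 0.72 [195. 197.  64.  57.] [451. 157.  10.]
scene two_well_tray 0.31 [245. 155.  65.  47.] [629
[... 156 characters left out ...]
97 [312. 298.  77.  55.] [ 567. -235.   10.]
scene press_handle 0.65 [197. 198.  62.  51.] [455. 154.  10.]
scene press_handle 0.6 [222. 332.  56.  66.] [ 357. -214.   10.]
top 57.468000214404604 [ 2.11459151 -2.16548317  0.18912903] [ 17.79258683 586.19583843 819.68078051]
top press 0.83 [378. 223.  40.  55.] [ 566. -230.   10.]
top press 0.62 [372. 314.  68.  55.] [ 355. -204.   10.]
top six_well_tray 0.95 [183. 203.  72.  55.] [625. 234.  10.]
top two_well_tray 0.89 [213. 276.  69.  52.] [450. 162.  10.]
top rolling_pin 0.69 [296. 257.  36. 180.] [490. -32.  10.]
top press_handle 0.91 [379. 224.  41.  60.] [ 563. -231.   10.]
top press_handle 0.64 [373. 313.  68.  54.] [ 357. -206.   10.]
```

View pics/top0.png

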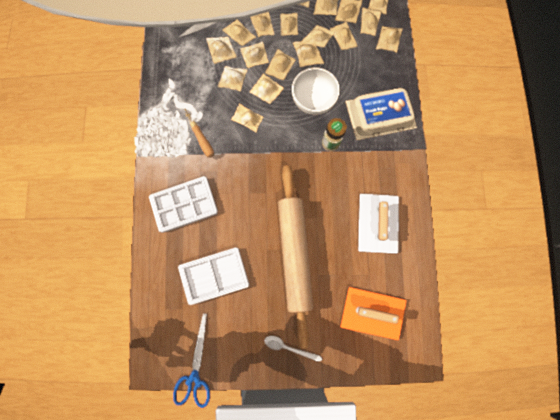

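View pics/scene0.png

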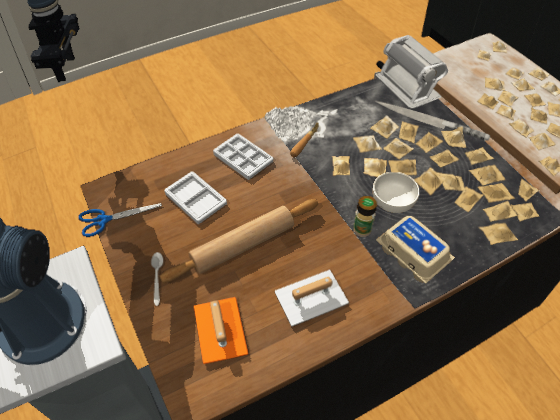

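In the top picture there are two presses: white-metal at (378,223) and orange at (373,314). The bare aluminium one fits, and the orange one is the look-alike. There are also two trays: six wells at (183,203), far, and two wells at (213,276), near. I'll confirm these in a crop and fit the poses.

```bash
cat >> h.py <<'E'
from scipy.optimize import minimize
def box(x,y,z0,z1): return np.array([[a*x,b*y,c] for a in(-.5,.5) for b in(-.5,.5) for c in(z0,z1)])
PARTS={'press':[np.r_[box(138,94,7,13)],box(90,20,40,60)],'six_well_tray':[box(138,94,0,18)],'two_well_tray':[box(138,94,0,18)]}
def world(p,P,z=0):
    c,s=np.cos(p[2]),np.sin(p[2]); return P@np.array([[c,s,0],[-s,c,0],[0,0,1]])+[p[0],p[1],z]
def fit(views,parts,p0,z=0,S=4):
    # views: list of (snapshot, mask); soft IoU of projected hulls
    M=[(s,cv2.resize(m.astype(np.float32),None,fx=S,fy=S,interpolation=cv2.INTER_LINEAR)>.5) for s,m in views]
    def cost(q):
        p=[q[0],q[1],q[2]/100]; t=0
        for s,m in M:
            im=np.zeros(m.shape,np.uint8)
            for P in parts:
                h=cv2.convexHull(((proj(s,world(p,P,z))+.5)*S*16-8).astype(np.int32)); cv2.fillConvexPoly(im,h,1,shift=4)
            im=im>0; t+=1-(im&m).sum()/max((im|m).sum(),1)
        return t/len(M)
    best=None
    for a in p0[2]:
        x=np.array([p0[0],p0[1],a*100])
        r=minimize(cost,x,method='Nelder-Mead',options=dict(initial_simplex=[x,x+[12,0,0],x+[0,12,0],x+[0,0,15]],xatol=.1,fatol=1e-4))
        if best is None or r.fun<best.fun: best=r
    return [best.x[0],best.x[1],best.x[2]/100],best.fun
E
python3 - <<'E'
from h import *
ss={c:snap(c) for c in('top','scene')}
for n,p0 in dict(press=(566,-230,[0]),six_well_tray=(625,234,[1.3,1.6,1.9]),two_well_tray=(450,162,[1.3,1.6,1.9])).items():
    v=[]
    for c in ss:
        d=[d for d in models.trace(c,n) if np.hypot(*(ray(ss[c],d['bbox'][:2],10)[0][:2]-p0[:2]))<60]
        if d: v.append((ss[c],d[0]['pixels']))
    print(n,[ (np.round(p,3),round(f,3)) for p,f in [fit([w],PARTS[n],p0) for w in v]+[fit(v,PARTS[n],p0)]])
d=models.trace('top','rolling_pin')[0]['pixels']; ys,xs=np.nonzero(d)
print(np.round(ray(ss['top'],[[296,170],[285,200],[296,310],[302,340]],30)))
t=ss['top']['image'][150:350,130:430]; cv2.imwrite('pics/crop.png',cv2.resize(t,None,fx=2.6,fy=2.6,interpolation=cv2.INTER_CUBIC))
w=snap('wrist');R=cv2.Rodrigues(np.array(w['rvec'],float))[0];print('cam',-R.T@np.ravel(w['tvec']),R,w['fov_y'])
E
```

```text
press [(array([ 5.65952e+02, -2.29980e+02, -8.50000e-02]), np.float64(0.033)), (array([ 5.66343e+02, -2.32123e+02, -7.70000e-02]), np.float64(0.028)), (array([ 5.66014e+02, -2.30929e+02, -8.10000e-02]), np.float64(0.036))]
six_well_tray [(array([621.896, 234.892,   1.892]), np.float64(0.062)), (array([623.421, 234.755,   1.863]), np.float64(0.04)), (array([622.436, 234.668,   1.88 ]), np.float64(0.052))]
two_well_tray [(array([451.378, 161.494,   1.856]), np.float64(0.047)), (array([451.725, 161.582,   1.843]), np.float64(0.054)), (array([451.612, 161.46 ,   1.857]), np.float64(0.051))]
[[694. -37.  30.]
 [622.  -9.  30.]
 [371. -27.  30.]
 [305. -38.  30.]]
cam [204.61543005 594.4245833  383.97820455] [[ 4.27987121e-01  9.03784811e-01  1.97087882e-04]
 [ 8.73357493e-01 -4.13634358e-01  2.57202853e-01]
 [ 2.32537554e-01 -1.09907380e-01 -9.66357415e-01]] 63.07166722672525
```

View pics/crop.png

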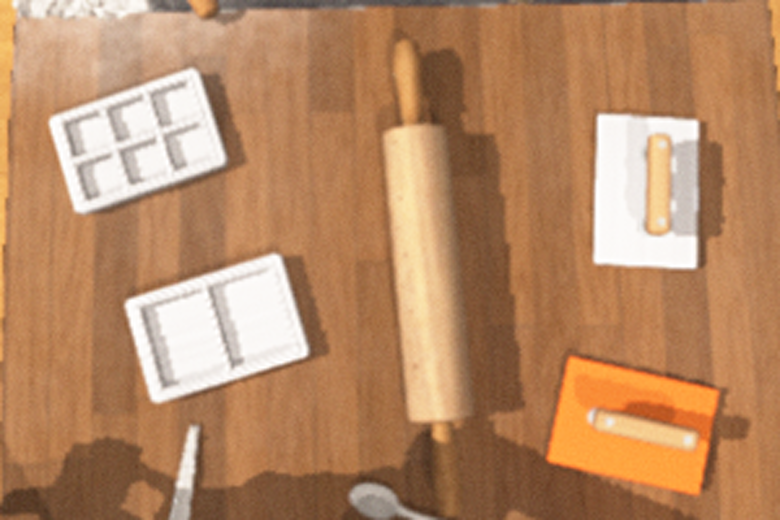

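The crop shows the metal press at crop (647,190) with its handle, and the orange look-alike at (633,425), which I'll leave. The six-well tray is at (138,140) and the two-well tray at (217,328). Next I'll move above the press.

play_rows([
  [[1,-3.82,-3.69,0,0],[1,-3.82,-3.69,0,0],[1,-3.82,-3.69,0,0],[1,-3.82,-3.69,0,0],[1,-3.82,-3.69,0,0],[1,-3.82,-3.69,0,0],[1,-3.82,-3.69,0,0],[1,-3.82,-3.69,0,0]],
])

```text
clock: 2.2
ee_pos: [418.1, 165.5, 222.9]
ee_rot: [0.001, 0.22, 0.976, 0.0]
wrist_force: [-0.2, -0.2, -0.0]
finger_gap: 1.0
gripper_force: 0.0
```

play_rows([
  [[1,-3.82,-3.69,0,0],[1,-3.82,-3.69,0,0],[1,-3.82,-3.69,0,0],[1,-3.82,-3.69,0,0],[1,-3.82,-3.69,0,0],[1,-3.82,-3.69,0,0],[1,-3.82,-3.69,0,0],[1,-3.82,-3.69,0,0]],
])

```text
clock: 3.2
ee_pos: [567.6, -232.4, 222.6]
ee_rot: [0.0, 0.22, 0.976, 0.0]
wrist_force: [0.5, 1.2, 0.6]
finger_gap: 1.001
gripper_force: 0.0
```

play_rows([
  [[1,0,0,0,-0.12],[1,0,0,0,-0.12],[1,0,0,0,-0.12],[1,0,0,0,0],[1,0,0,0,0]],
])

```text
clock: 3.82
ee_pos: [567.0, -230.5, 222.6]
ee_rot: [-0.0, 0.042, 0.999, 0.0]
wrist_force: [-0.3, -0.3, -0.6]
finger_gap: 1.001
gripper_force: 0.0
```

```bash
cat >> h.py <<'E'
from scipy.spatial.transform import Rotation as Ro
def tool():
    st=status.get_state(); q=st['ee_rot']; R=Ro.from_quat([q[1],q[2],q[3],q[0]]).as_matrix()
    return np.array(st['ee_pos']),R,st
def todo(pos,yaw_y):
    p,R,st=tool(); d=R.T@(np.array(pos)-p); a=np.arctan2(R[1,1],R[0,1]); t=-((yaw_y-a+np.pi/2)%np.pi-np.pi/2)
    print('t',st['clock'],'pos',p.round(1),'yawy',a.round(3),'tilt',R[:,2].round(4),'gap',st['finger_gap'],'gf',st['gripper_force'],'F',st['wrist_force'].round(1),'j',np.round(st['joints'],2))
    print('shift cm',(d/10).round(2),'twist',round(t,3)); 
E
python3 - <<'E'
from h import *
s=snap('wrist','w1')
for n in ['press','press_handle']:
    for d in models.trace('wrist',n):
        print(n,d['conf'],d['bbox'])
        if n=='press' and d['conf']>.4: print(fit([(s,d['pixels'])],PARTS[n],(566,-231,[-.08])))
todo([566,-231,150],1.49)
E
```

```text
press 0.85 [290.0, 13.2, 134.8, 26.5]
([np.float64(566.0), np.float64(-231.0), np.float64(-0.08)], np.float64(1.0))
press 0.65 [283.8, 177.7, 85.7, 123.9]
([np.float64(565.203896954665), np.float64(-231.50177428990855), np.float64(-0.08479067572385354)], np.float64(0.015808311216731097))
press_handle 0.77 [282.0, 175.8, 83.7, 122.9]
press_handle 0.74 [290.9, 13.9, 131.5, 27.5]
t 3.975 pos [ 567.  -230.5  222.6] yawy 1.487 tilt [ 0. -0. -1.] gap 1.003143654634382 gf 0.0 F [0.1 0.4 0.6] j [-0.57  0.51  1.47  0.    1.17 -2.06]
shift cm [ 0.1  -0.06  7.26] twist -0.003
```

View pics/w1.png

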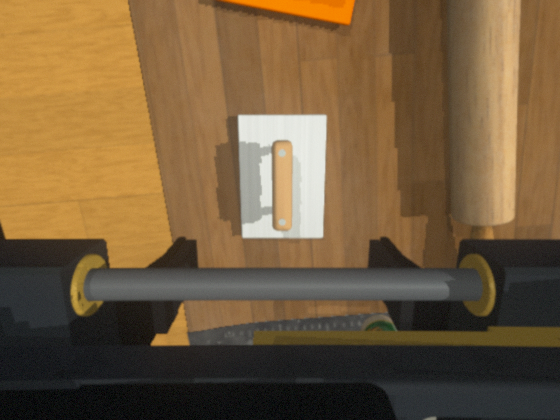

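The wrist view shows the press at about (283,178) and agrees with the fit to 1-2 mm. Next I'll descend and grip the handle.

play_rows([
  [[1,0.17,-0.11,4,0],[1,0,0,4,0],[1,0,0,4,0],[1,0,0,3.5,0],[1,0,0,2.2,0],[1,0,0,1.4,0],[1,0,0,0,0],[1,0,0,0,0]],
])

```text
clock: 4.97
ee_pos: [566.0, -232.0, 32.5]
ee_rot: [0.001, 0.041, 0.999, -0.0]
wrist_force: [-0.0, -0.3, 0.9]
finger_gap: 1.006
gripper_force: 0.0
```

play_rows([
  [[0,0,0,0,0],[0,0,0,0,0],[0,0,0,0,0],[0,0,0,0,0],[0,0,0,0,0],[0,0,0,0,0],[0,0,0,0,0],[0,0,0,0,0]],
])

```text
clock: 5.98
ee_pos: [565.2, -231.5, 31.5]
ee_rot: [-0.0, 0.041, 0.999, 0.0]
wrist_force: [0.4, 0.9, -0.7]
finger_gap: 0.221
gripper_force: 30.0
```

play_rows([
  [[0,0,0,-0.5,0],[0,0,0,-1.5,0],[0,0,0,-2.5,0],[0,0,0,-3,0],[0,0,0,-3,0],[0,0,0,-3,0],[0,0,0,-2,0],[0,0,0,-0.5,0]],
])

```text
clock: 6.98
ee_pos: [566.0, -232.0, 194.0]
ee_rot: [0.002, 0.041, 0.999, -0.001]
wrist_force: [-1.3, 0.0, -2.1]
finger_gap: 0.226
gripper_force: 30.0
```

```bash
python3 - <<'E'
from h import *
todo([622.7,234.7,190],0.31)
s=snap('wrist','w2'); p,R,_=tool()
for d in models.trace('wrist','press')[:3]:
    print(d['conf'],d['bbox'])
t=snap('scene'); 
for d in models.trace('scene','press')[:3]: print(d['conf'],d['bbox'])
cv2.imwrite('pics/w2.png',np.hstack([cv2.resize(s['image'],(400,300)),cv2.resize(t['image'][130:380,200:480],(400,300))]))
E
```

```text
t 6.975 pos [ 566. -232.  194.] yawy 1.488 tilt [ 0.0034 -0.0022 -1.    ] gap 0.22614411859535508 gf 29.999506305903196 F [-1.3  0.  -2.1] j [-0.57  0.54  1.5  -0.    1.1  -2.06]
shift cm [-1.79 46.98  0.31] twist 1.178
0.6 [314.5, 7.4, 102.0, 14.8]
0.57 [284.5, 225.7, 178.8, 215.8]
0.82 [220.7, 331.5, 54.3, 63.7]
0.79 [315.1, 264.9, 80.7, 49.9]
```

View pics/w2.png

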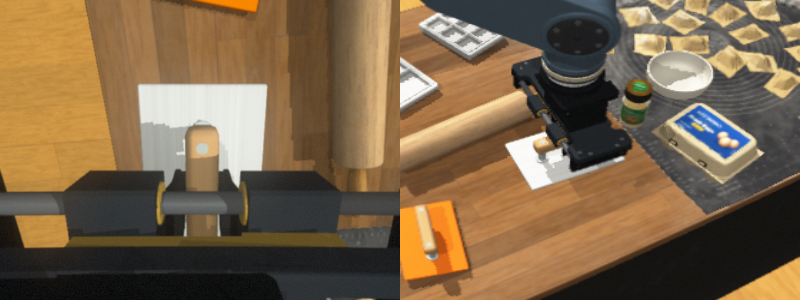

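The press is held in the grip (left image, plate around (203,130)). Next I'll carry it over the pin at about 160 mm clearance height, then turn it.

play_rows([
  [[0,-0.1,1,0,0],[0,-0.1,2.2,0,0],[0,-0.1,3.2,0,0],[0,-0.1,3.5,0,0],[0,-0.1,3.5,0,0],[0,-0.1,3.5,0,0],[0,-0.1,3.5,0,0],[0,-0.1,3.5,0,0]],
])

```text
clock: 8.18
ee_pos: [592.3, 8.9, 191.1]
ee_rot: [-0.001, 0.041, 0.999, 0.0]
wrist_force: [-0.1, 0.3, -1.3]
finger_gap: 0.228
gripper_force: 30.0
```

play_rows([
  [[0,-0.14,3.5,0,0],[0,-0.14,3.5,0,0],[0,-0.14,3.5,0,0],[0,-0.14,3.5,0,0],[0,-0.14,3.5,0,0],[0,-0.14,3,0,0],[0,-0.14,2,0,0],[0,0,0.58,0,0]],
])

```text
clock: 9.18
ee_pos: [621.1, 236.9, 191.1]
ee_rot: [-0.0, 0.04, 0.999, -0.0]
wrist_force: [-1.0, 0.3, -2.3]
finger_gap: 0.225
gripper_force: 30.0
```

play_rows([
  [[0,0,0,0,0.08],[0,0,0,0,0.16],[0,0,0,0,0.17],[0,0,0,0,0.17],[0,0,0,0,0.17],[0,0,0,0,0.17],[0,0,0,0,0.17],[0,0,0,0,0.088]],
])

```text
clock: 10.18
ee_pos: [621.6, 234.0, 191.4]
ee_rot: [-0.0, 0.591, 0.806, -0.001]
wrist_force: [-0.6, 0.1, -2.5]
finger_gap: 0.225
gripper_force: 30.0
```

play_rows([
  [[0,0,0,0,0],[0,0,0,0,0],[0,0,0,0,0]],
])

```text
clock: 10.55
ee_pos: [621.8, 234.9, 191.5]
ee_rot: [-0.0, 0.589, 0.808, -0.0]
wrist_force: [-0.1, -0.4, -3.0]
finger_gap: 0.225
gripper_force: 30.0
```

```bash
python3 - <<'E'
from h import *
todo([622.7,234.7,190],0.31)
s=snap('wrist'); p,R,_=tool()
for n in ['press','six_well_tray']:
    for d in models.trace('wrist',n)[:3]: print(n,d['conf'],d['bbox'])
t=snap('top'); u=snap('scene')
for c in('top','scene'):
    for d in models.trace(c,'press')[:3]: print(c,d['conf'],d['bbox'])
cv2.imwrite('pics/w3.png',np.hstack([s['image'][:,:400],cv2.resize(u['image'][80:280,130:320],(400,420))]))
E
```

```text
t 10.55 pos [621.8 234.9 191.5] yawy 0.31 tilt [-2.e-04 -1.e-04 -1.e+00] gap 0.22526826390586238 gf 29.999533742666245 F [-0.1 -0.4 -3. ] j [ 0.19  0.61  1.36 -0.    1.17 -0.12]
shift cm [-0.05  0.08  0.15] twist 0.0
six_well_tray 0.92 [282.8, 116.3, 95.2, 2.4]
top 0.91 [373.5, 312.2, 67.0, 52.1]
top 0.75 [179.7, 182.8, 48.3, 52.0]
top 0.28 [334.3, 134.5, 21.8, 34.8]
scene 0.76 [219.1, 331.2, 54.5, 64.2]
scene 0.72 [239.7, 113.0, 54.9, 40.2]
scene 0.54 [244.0, 154.9, 58.6, 47.4]
```

View pics/w3.png

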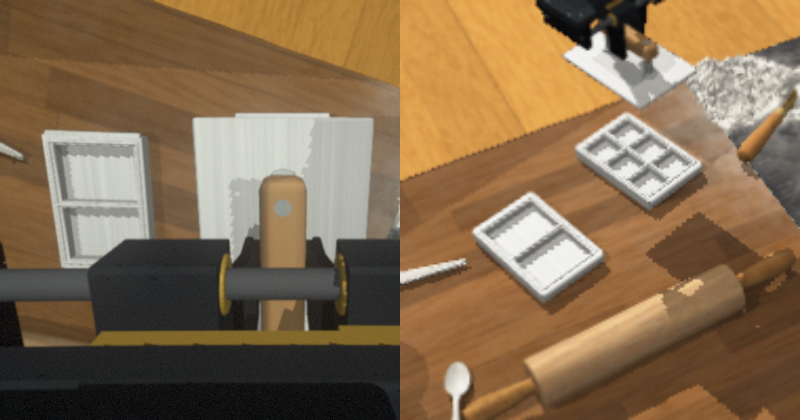

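The press hangs over the six-well tray, with the plate's near edge at y≈118 and the tray just peeking out at (283,116). I'll step aside so the wrist camera sees the tray and the held plate together.

play_rows([
  [[0,0,-1.5,0,0],[0,0,-2.5,0,0],[0,0,-3.5,0,0],[0,0,-3.5,0,0],[0,0,-2,0,0],[0,0,-1,0,0],[0,0,0,0,0],[0,0,0,0,0]],
])

```text
clock: 11.9
ee_pos: [490.0, 192.7, 191.8]
ee_rot: [0.001, 0.589, 0.808, 0.001]
wrist_force: [-0.4, -0.5, -2.9]
finger_gap: 0.223
gripper_force: 30.0
```

```bash
python3 - <<'E'
from h import *
todo([622.7,234.7,190],0.31)
s=snap('wrist')
for n in ['press','six_well_tray']:
    for d in models.trace('wrist',n)[:3]:
        print(n,d['conf'],d['bbox'])
        if n=='six_well_tray' and d['conf']>.4:
            print(fit([(s,d['pixels'])],PARTS[n],(622.7,234.7,[1.88])))
p,R,_=tool()
im=s['image'].copy()
P=box(138,94,0,18)
for q,pts in [((622.7,234.7,1.88),np.array([[x,y,18] for x in(-69,69) for y in(-47,47)])),((p[0],p[1],1.881),np.array([[x,y,p[2]-31+13] for x in(-69,69) for y in(-47,47)]))]:
    uv=proj(s,world(q,pts.astype(float))); print(uv.round(1))
    for a in uv: cv2.circle(im,tuple(int(v) for v in a.round()),2,(0,0,255),1)
np.save('w4.npy',s['image']); cv2.imwrite('pics/w4.png',cv2.resize(im[70:330,150:560],(800,507)))
E
```

```text
t 11.9 pos [490.  192.7 191.8] yawy 0.31 tilt [ 2.e-03  4.e-04 -1.e+00] gap 0.223031904742551 gf 29.999502869322896 F [-0.4 -0.5 -2.9] j [ 0.16  0.44  1.71  0.    0.99 -0.15]
shift cm [-0.05 13.92  0.21] twist -0.0
press 0.9 [283.9, 224.2, 176.9, 216.3]
six_well_tray 0.88 [421.6, 184.7, 108.4, 139.2]
([np.float64(620.1295763842127), np.float64(237.13002973253387), np.float64(1.881426599983738)], np.float64(0.08747763458881619))
[[460.1 252.1]
 [369.8 251.9]
 [480.2 115.4]
 [379.7 115.8]]
[[358.5 350. ]
 [204.  350.2]
 [373.9 115.9]
 [188.2 115.8]]
```

View pics/w4.png

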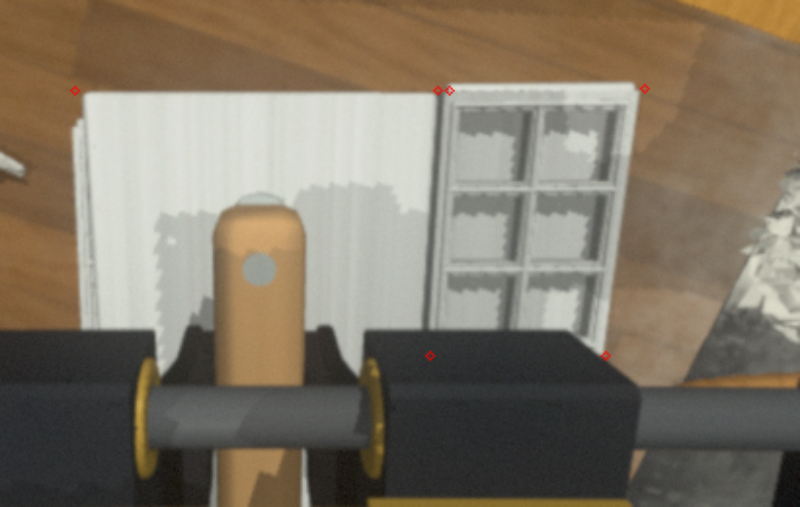

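```bash
python3 - <<'E'
from h import *
from scipy.optimize import least_squares
s=snap('wrist'); p,R,_=tool()
Rc=cv2.Rodrigues(np.array(s['rvec'],float))[0]; C=-Rc.T@np.ravel(s['tvec'])
print('cam in tool',(R.T@(C-p)).round(2),'Rct',(Rc@R).round(4).tolist())
# synth snapshot for w1: camera fixed to tool
def cam_at(pos,yaw):
    Rt=np.column_stack([[np.cos(yaw+np.pi/2),np.sin(yaw+np.pi/2),0],[np.cos(yaw),np.sin(yaw),0],[0,0,-1]])
    R2=(Rc@R)@Rt.T; C2=np.array(pos)+Rt@(R.T@(C-p)); d=dict(s); d['rvec']=cv2.Rodrigues(R2)[0].ravel(); d['tvec']=-R2@C2; return d
def edge(g,pts0,pts1,n=40,w=7):
    # subpixel max-gradient points across a segment
    a,b=np.array(pts0,float),np.array(pts1,float); t=(b-a)/np.linalg.norm(b-a); nn=np.array([-t[1],t[0]]); out=[]
    o=np.arange(-w,w+.01,.25)
    for k in np.linspace(.04,.96,n):
        q=(a+k*(b-a))+o[:,None]*nn
        v=cv2.remap(g,q[:,0].astype(np.float32)[None],q[:,1].astype(np.float32)[None],cv2.INTER_LINEAR)[0]
        d=abs(np.gradient(cv2.GaussianBlur(v[None],(9,1),1.5)[0])); i=d.argmax(); out.append(q[i])
    out=np.array(out); vx,vy,x0,y0=cv2.fitLine(out.astype(np.float32),cv2.DIST_HUBER,0,.01,.01).ravel()
    r=abs((out-[x0,y0])@[-vy,vx]); o2=out[r<1.2]
    vx,vy,x0,y0=cv2.fitLine(o2.astype(np.float32),cv2.DIST_L2,0,.01,.01).ravel()
    return (x0,y0,vx,vy),len(o2)
def X(l,m):
    A=np.array([[l[2],-m[2]],[l[3],-m[3]]]); k=np.linalg.solve(A,[m[0]-l[0],m[1]-l[1]]); return np.array([l[0]+k[0]*l[2],l[1]+k[0]*l[3]])
w1=cv2.imread('pics/w1.png')[:,:,0].astype(np.float32)
c=[(238,115),(327,115),(323,238),(241,238)]
L=[edge(w1,c[i],c[(i+1)%4]) for i in range(4)]; print('n',[l[1] for l in L])
obs=np.array([X(L[i-1][0],L[i][0]) for i in range(4)]); print('w1 obs',obs.round(1).tolist())
d=cam_at([567,-230.5,222.6],1.487)
f=lambda q:(proj(d,world(q[:3],np.array([[-69,47,q[3]],[-69,-47,q[3]],[69,-47,q[3]],[69,47,q[3]]],float)))-obs).ravel()
for r in [least_squares(f,[566,-231,-.08,13],x_scale=[1,1,.01,1]),least_squares(lambda q:f([*q,13]),[566,-231,-.08],x_scale=[1,1,.01])]: print('w1 fit',r.x.round(3),'res',r.fun.reshape(-1,2).round(2).tolist())
# now: held plate edges
g=s['image'][:,:,0].astype(np.float32)
k=lambda u,v:(150+u/1.951,70+v/1.951)
N=edge(g,k(95,93),k(425,93));A=edge(g,k(86,100),k(97,300),w=4);B=edge(g,k(436,100),k(431,300),w=4)
print('held n',N[1],A[1],B[1],'corners',X(N[0],A[0]).round(1),X(N[0],B[0]).round(1),'slopes',A[0][2]/A[0][3],B[0][2]/B[0][3])
E
```

```text
cam in tool [  69.68    0.25 -161.49] Rct [[0.0005, 1.0, -0.0006], [-0.9664, 0.0004, -0.257], [-0.257, 0.0007, 0.9664]]
n [40, 40, 40, 40]
w1 obs [[237.3000030517578, 114.5999984741211], [326.3999938964844, 114.30000305175781], [322.5, 237.8000030517578], [241.39999389648438, 237.5]]
w1 fit [ 6.80624e+02 -2.41085e+02 -8.20000e-02 -6.73423e+02] res [[59.81, 38.89], [-59.82, 39.18], [-55.34, -40.52], [55.36, -40.27]]
w1 fit [ 5.68661e+02 -2.30819e+02 -8.30000e-02] res [[89.34, 2.4], [-89.4, 2.71], [-81.26, 3.09], [81.39, 3.3]]
held n 40 36 25 corners [193.5 116.5] [371.6 116.9] slopes 0.05843944 0.00267037
```

```bash
python3 - <<'E'
from h import *
p,R,_=tool(); yaw=1.881
tiles=[]
for c in('scene','top'):
    s=snap(c); x=np.array([[a,b,z] for z in (7,13) for a,b in((-69,-47),(69,-47),(69,47),(-69,47))],float)
    uv=proj(s,world([p[0],p[1],yaw],x,p[2]-31)); print(c,uv.round(1).tolist())
    cx,cy=uv.mean(0).astype(int); S=7; h=42;w=28
    im=cv2.resize(s['image'][cy-h:cy+h,cx-h-10:cx+h-10+0],(400,400),interpolation=cv2.INTER_CUBIC); k=400/(2*h)
    o=np.array([cx-h-10,cy-h])
    for pitch,col in((0,(0,0,255)),(5,(0,255,0)),(-5,(255,0,0))):
        y=(x-[0,0,50])@Ro.from_euler('y',pitch,degrees=True).as_matrix().T+[0,0,50]
        uv=proj(s,world([p[0],p[1],yaw],y[4:],p[2]-31))
        cv2.polylines(im,[((uv+.5-o)*k).astype(np.int32)],True,col,1)
    tiles.append(im)
cv2.imwrite('pics/tilt.png',np.hstack(tiles))
E
```

```text
scene [[229.3, 142.4], [192.0, 116.2], [162.2, 135.3], [198.9, 163.5], [229.1, 140.6], [191.7, 114.4], [161.7, 133.4], [198.5, 161.6]]
top [[210.5, 221.4], [143.5, 244.3], [157.1, 290.7], [225.3, 267.3], [210.0, 220.9], [142.4, 244.0], [156.1, 290.8], [224.9, 267.2]]
```

View pics/tilt.png

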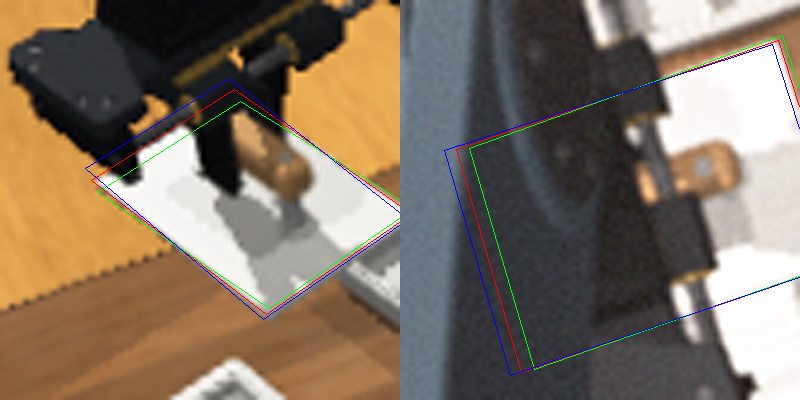

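```bash
cat >> h.py <<'E'
from scipy.optimize import least_squares
def edge(g,a,b,n=40,w=6,lo=.05,hi=.95):
    a,b=np.array(a,float),np.array(b,float); t=(b-a)/np.linalg.norm(b-a); nn=np.array([-t[1],t[0]]); out=[]
    o=np.arange(-w,w+.01,.25)
    for k in np.linspace(lo,hi,n):
        q=((a+k*(b-a))+o[:,None]*nn).astype(np.float32)
        v=cv2.remap(g,q[None,:,0],q[None,:,1],cv2.INTER_LINEAR)[0]
        d=abs(np.gradient(cv2.GaussianBlur(v[None],(9,1),1.5)[0])); out.append(q[d.argmax()])
    out=np.array(out)
    for _ in range(2):
        vx,vy,x0,y0=cv2.fitLine(out,cv2.DIST_HUBER,0,.01,.01).ravel(); r=abs((out-[x0,y0])@[-vy,vx]); out=out[r<1]
    return out
def dist(pts,a,b):
    t=(b-a)/np.linalg.norm(b-a); return (pts-a)@np.array([-t[1],t[0]])
def cam_at(s,pos,yaw):
    p,R,_=tool(); Rc=cv2.Rodrigues(np.array(s['rvec'],float))[0]; C=-Rc.T@np.ravel(s['tvec'])
    Rt=np.column_stack([[np.cos(yaw+np.pi/2),np.sin(yaw+np.pi/2),0],[np.cos(yaw),np.sin(yaw),0],[0,0,-1]])
    R2=(Rc@R)@Rt.T; C2=np.array(pos)+Rt@(R.T@(C-p)); d=dict(s); d['rvec']=cv2.Rodrigues(R2)[0].ravel(); d['tvec']=-R2@C2; return d
def held(q):  # x,y,yaw,pitch(deg),height of origin: plate-top corners
    x=np.array([[-69,-47,13],[69,-47,13],[69,47,13],[-69,47,13]],float)
    x=(x-[0,0,50])@Ro.from_euler('y',q[3],degrees=True).as_matrix().T+[0,0,50]; return world(q[:3],x,q[4])
E
python3 - <<'E'
from h import *
s=snap('wrist'); p,R,_=tool()
# 1. press when standing flat, w1
d=cam_at(s,[567,-230.5,222.6],1.487); g=cv2.imread('pics/w1.png')[:,:,0].astype(np.float32)
uv=proj(d,held([565.2,-231.5,-.085,0,0])); E=[edge(g,uv[i],uv[(i+1)%4]) for i in range(4)]
def f(q,d,E,I): 
    u=proj(d,held(q)); return np.concatenate([dist(E[i],u[i],u[(i+1)%4])*(40/len(E[i])) for i in I])
r=least_squares(lambda q:f([*q,0,0],d,E,range(4)),[566,-231,-.08],x_scale=[1,1,.01],loss='soft_l1'); print('flat',r.x.round(3),'med res',[round(float(np.median(f([*r.x,0,0],d,E,[i]))),2) for i in range(4)])
r=least_squares(lambda q:f(q,d,E,range(4)),[566,-231,-.08,0,0],x_scale=[1,1,.01,1,1],loss='soft_l1'); print('flat free',r.x.round(3))
# 2. held now
g=s['image'][:,:,0].astype(np.float32)
q0=[p[0],p[1],1.881,3,p[2]-31]
uv=proj(s,held(q0)); print(uv.round(0).tolist())
E=[edge(g,uv[0],uv[1],lo=.5,w=7),edge(g,uv[1],uv[2],w=7),edge(g,uv[2],uv[3],lo=.05,hi=.5,w=7)]
print([len(e) for e in E])
for I in ([0,1,2],):
  for dz in (-2,0,2):
    h=p[2]-31+dz
    r=least_squares(lambda q:f([*q,h],s,E,I),q0[:4],x_scale=[1,1,.01,1],loss='soft_l1'); print('held',dz,r.x.round(3),'rel tool',(R.T@(np.array([r.x[0],r.x[1],p[2]])-p)).round(2),r.cost)
r=least_squares(lambda q:f(q,s,E,I),q0,x_scale=[1,1,.01,1,1],loss='soft_l1'); print('free',r.x.round(3),r.cost,[round(float(np.median(f(r.x,s,E,[i]))),2) for i in I])
E
```

```text
flat [ 5.65510e+02 -2.30713e+02 -8.40000e-02] med res [-0.31, -0.7, -0.44, -0.5]
flat free [ 5.65938e+02 -2.30749e+02 -8.40000e-02 -7.80000e-02 -3.48500e+00]
[[361.0, 357.0], [373.0, 120.0], [191.0, 120.0], [203.0, 357.0]]
[38, 40, 39]
held -2 [488.35  189.08    1.877  -4.734] rel tool [-3.15 -1.37  0.  ] 44.570908727247
held 0 [487.876 190.422   1.876  -2.241] rel tool [-1.73 -1.42  0.  ] 24.14627168562405
held 2 [4.87319e+02 1.91974e+02 1.87500e+00 3.94000e-01] rel tool [-0.08 -1.47  0.  ] 9.022179650712157
free [486.853 193.388   1.874   2.601 163.972] 4.437196369997818 [-0.01, -0.06, -0.05]
```

```bash
python3 - <<'E'
from h import *
s=snap('wrist'); c=snap('scene'); p,R,st=tool()
def full(q,z):
    x=np.array([[-69,-47,z],[69,-47,z],[69,47,z],[-69,47,z]],float)
    x=(x-[0,0,50])@Ro.from_euler('y',q[3],degrees=True).as_matrix().T+[0,0,50]; return world(q[:3],x,q[4])
q0=[p[0]-2,p[1]+1,1.878,1.5,p[2]-31.5]
g=s['image'][:,:,0].astype(np.float32); uv=proj(s,full(q0,13))
W=[(1,edge(g,uv[1],uv[2],w=7)),(2,edge(g,uv[2],uv[3],lo=.03,hi=.45,w=5))]
h=c['image'][:,:,0].astype(np.float32)
u13,u7=proj(c,full(q0,13)),proj(c,full(q0,7))
S=[(1,13,edge(h,u13[2],u13[1],lo=.05,hi=.45,w=4)),(2,7,edge(h,u7[2],u7[3],w=4)),(3,7,edge(h,u7[3],u7[0],hi=.55,w=4))]
print([len(e[-1]) for e in W+S])
def f(q):
    o=[];u=proj(s,full(q,13))
    o+=[dist(e,u[i],u[(i+1)%4])/len(e)*.5 for i,e in W]
    for i,z,e in S:
        u=proj(c,full(q,z)); o.append(dist(e,u[i],u[(i+1)%4])/len(e)*2)
    return np.concatenate(o)
for q3 in (None,0,3,-3):
    g2=(lambda q:f(q)) if q3 is None else (lambda q:f([*q[:3],q3,q[4]]))
    r=least_squares(g2,q0,x_scale=[1,1,.01,1,1]); q=r.x.copy(); q[3]=q[3] if q3 is None else q3
    k=np.cumsum([0]+[len(e[-1]) for e in W+S]); v=f(q)
    print(q3,q.round(3),'dz',round(q[4]-p[2]+31.5,2),'rel',(R.T@(np.array([q[0],q[1],p[2]])-p)).round(2),'cost',round(r.cost*1e3,2),'mean res px',[round(float(v[a:b].sum()/(.5 if j<2 else 2)),2) for j,(a,b) in enumerate(zip(k,k[1:]))])
print(st['torque'])
im=cv2.resize(c['image'][90:190,140:260],None,fx=6.6,fy=6,interpolation=cv2.INTER_CUBIC)
for e in S:
    for a in e[2]: cv2.circle(im,(int((a[0]+.5-140)*6.6),int((a[1]+.5-90)*6)),2,(0,0,255),-1)
cv2.imwrite('pics/e.png',im)
E
```

```text
[40, 34, 24, 40, 40]
None [488.606 192.943   1.897   2.133 163.73 ] dz 3.77 rel [ 0.45  0.16 -0.  ] cost 59.49 mean res px [1.31, 1.43, -0.25, -0.55, 0.15]
0 [489.445 191.925   1.904   0.    162.932] dz 2.97 rel [-0.77  0.65 -0.  ] cost 126.06 mean res px [0.96, 1.46, -0.77, -0.55, -0.76]
3 [488.264 193.383   1.894   3.    164.014] dz 4.06 rel [ 0.98 -0.03  0.  ] cost 71.29 mean res px [1.46, 1.42, -0.04, -0.55, 0.53]
-3 [490.623 190.65    1.915  -3.    161.587] dz 1.63 rel [-2.35  1.38 -0.  ] cost 416.61 mean res px [0.48, 1.53, -1.44, -0.57, -1.94]
[-0.06412894  0.02350246 -0.04672807]
```

View pics/e.png

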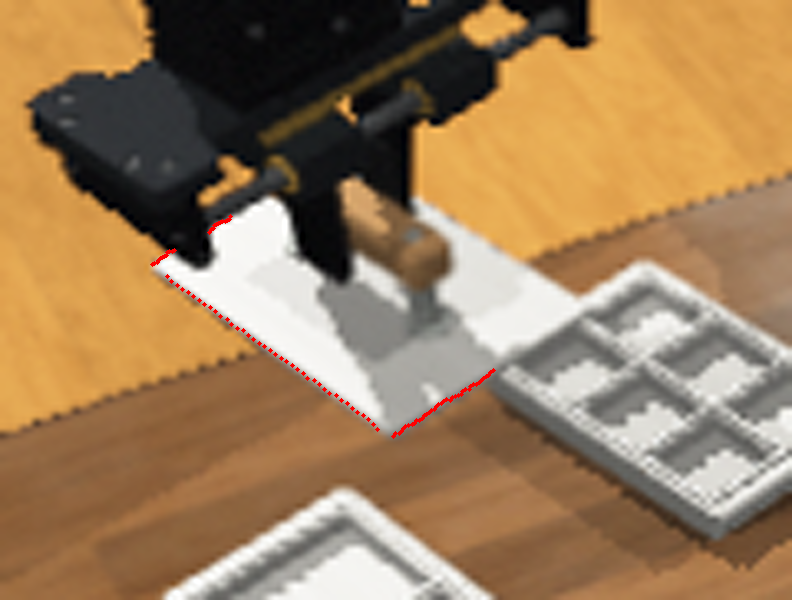

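```bash
python3 - <<'E'
from h import *
c=snap('scene'); p,R,st=tool()
def full(q,z):
    x=np.array([[-69,-47,z],[69,-47,z],[69,47,z],[-69,47,z]],float)
    x=(x-[0,0,50])@Ro.from_euler('y',q[3],degrees=True).as_matrix().T+[0,0,50]; return world(q[:3],x,q[4])
h0=cv2.imread('pics/scene0.png')[:,:,0].astype(np.float32); h1=c['image'][:,:,0].astype(np.float32)
def run(h,q0,sel,name):
    E=[]
    for i,z,lo,hi in sel:
        u=proj(c,full(q0,z)); E.append((i,z,edge(h,u[i],u[(i+1)%4],lo=lo,hi=hi,w=4)))
    def f(q):
        o=[]
        for i,z,e in E: 
            u=proj(c,full(q,z)); o.append(dist(e,u[i],u[(i+1)%4])/np.sqrt(len(e)))
        return np.concatenate(o)
    for free in ([0,1,2,3,4],[0,1,2,3]):
        def g(v): 
            q=np.array(q0,float); q[free]=v; return f(q)
        r=least_squares(g,np.array(q0,float)[free],x_scale=np.array([1,1,.01,1,1])[free],loss='soft_l1'); print(name,len(free),r.x.round(3),'cost',round(r.cost,3))
print(proj(c,full([566,-231,-.08,0,0],13)).round(0).tolist())
run(h0,[566,-231,-.08,0,0],[(0,7,.05,.95),(1,13,.05,.95),(2,13,.05,.95),(3,7,.05,.95)],'flat')
run(h1,[p[0]-1,p[1]+1,1.88,2,p[2]-31.5],[(1,13,.55,.95),(2,7,.05,.95),(3,7,.05,.55),(0,13,.2,.4)],'held')
E
```

```text
[[291.0, 325.0], [349.0, 302.0], [329.0, 268.0], [274.0, 290.0]]
flat 5 [ 5.70676e+02 -2.23214e+02 -9.20000e-02 -1.27100e+00 -1.69310e+01] cost 0.096
flat 4 [ 5.67626e+02 -2.31098e+02 -7.50000e-02  1.71300e+00] cost 0.286
held 5 [4.98781e+02 2.25820e+02 1.88600e+00 8.00000e-03 1.29899e+02] cost 0.137
held 4 [490.234 194.995   1.845   2.262] cost 0.494
```

```bash
cat > tray.py <<'E'
from h import *
def fittray(s,q0,lines,w=4):
    g=s['image'].mean(2).astype(np.float32); E=[]
    for a,b in lines:
        u=proj(s,world(q0,np.array([[*a,18],[*b,18]],float))); e=edge(g,u[0],u[1],n=25,w=w,lo=.1,hi=.9); E.append((a,b,e))
    def f(q,full=True):
        o=[]
        for a,b,e in E:
            u=proj(s,world(q,np.array([[*a,18],[*b,18]],float))); o.append(dist(e,u[0],u[1])/np.sqrt(max(len(e),1)))
        return np.concatenate(o) if full else [round(float(v.sum()/np.sqrt(max(len(v),1))),2) for v in o]
    r=least_squares(f,q0,x_scale=[1,1,.01],loss='soft_l1',f_scale=.5); return r.x.round(3),round(r.cost,2),f(r.x,False)
E
python3 - <<'E'
from tray import *
s=snap('wrist')
L=[((0,y),(60,y)) for y in(-47,-38.5,-3.5,3.5,38.5)]
L+=[((x,y-15),(x,y+15)) for x in(17.5,24.5,59.5) for y in(-21,21)]
q=[622.4,234.9,1.88]
for _ in range(3): r=fittray(s,q,L); print(r); q=list(r[0])
t=snap('top')
im=cv2.imread('pics/top0.png'); t['image']=im
L2=[((-60,y),(60,y)) for y in(-47,-3.5,3.5,47)]+[((x,-40),(x,40)) for x in(-24.5,-17.5,17.5,24.5)]
print(fittray(t,[622.4,234.9,1.88],L2,w=2))
t['image']=cv2.imread('pics/scene0.png'); u=snap('scene'); u['image']=t['image']; print(fittray(u,[622.4,234.9,1.88],L2,w=2))
E
```

```text
(array([619.827, 235.721,   1.884]), np.float64(4.71), [0.24, -0.48, 0.19, 0.19, -0.14, 0.87, 0.64, -2.17, -1.55, 0.53, 0.64])
(array([618.898, 235.39 ,   1.885]), np.float64(9.24), [1.24, 0.56, -2.04, 1.22, -1.83, 0.9, 0.59, -2.24, -1.63, 0.57, 0.7])
(array([618.86 , 235.393,   1.884]), np.float64(9.32), [1.32, 0.6, -2.13, 1.23, -1.83, 0.92, 0.54, -2.25, -1.46, 0.59, 0.62])
(array([622.455, 233.749,   1.883]), np.float64(2.46), [0.31, 0.19, 0.17, -0.65, 1.07, -0.98, 0.93, -1.03])
(array([622.328, 232.483,   1.88 ]), np.float64(1.29), [0.21, -0.27, 0.09, -0.05, 0.59, -0.56, 0.55, -0.55])
```

play_rows([
  [[0,0,1.3,0,0],[0,0,2.5,0,0],[0,0,3.5,0,0],[0,0,3.5,0,0],[0,0,2,0,0],[0,0.04,1.02,0,0],[0,0,0,0,0],[0,0,0,0,0]],
])

```text
clock: 13.55
ee_pos: [619.0, 234.8, 191.3]
ee_rot: [-0.001, 0.589, 0.808, -0.001]
wrist_force: [-0.0, -0.9, -1.5]
finger_gap: 0.226
gripper_force: 30.0
```

play_rows([
  [[0,0,0,1,0],[0,0,0,2,0],[0,0,0,2.4,0],[0,0,0,2,0],[0,0,0,1.2,0],[0,0,0,0.6,0],[0,0,0,0,0],[0,0,0,0,0]],
])

```text
clock: 14.55
ee_pos: [620.6, 235.1, 100.4]
ee_rot: [0.001, 0.589, 0.808, 0.001]
wrist_force: [-0.1, -0.1, -2.4]
finger_gap: 0.225
gripper_force: 30.0
```

```bash
python3 - <<'E'
from h import *
todo([621.4,235.4,59.5],0.311)
s=snap('wrist'); p,R,_=tool()
g=s['image'].mean(2).astype(np.float32)
def full(q,z=13,m=.6):
    a,b=69-m,47-m
    x=np.array([[-a,-b,z],[a,-b,z],[a,b,z],[-a,b,z]],float)
    x=(x-[0,0,50])@Ro.from_euler('y',q[3],degrees=True).as_matrix().T+[0,0,50]; return world(q[:3],x,p[2]-31.5+q[4])
q0=[p[0],p[1],1.882,1.5,0]; uv=proj(s,full(q0)); print(uv.round(1).tolist())
E={0:edge(g,uv[0],uv[1],lo=.5,hi=.97,w=5),1:edge(g,uv[1],uv[2],w=5),2:edge(g,uv[2],uv[3],lo=.03,hi=.5,w=5)}
im=s['image'].copy()
for e in E.values():
    for a in e: cv2.circle(im,tuple(int(v) for v in a.round()),0,(0,0,255),-1)
cv2.imwrite('pics/w5.png',cv2.resize(im[60:330,130:440],(780,680))[:600])
for I in([0,2],[0,1,2]):
  def f(q):
    u=proj(s,full([*q,0])); return np.concatenate([dist(E[i],u[i],u[(i+1)%4])/np.sqrt(len(E[i])) for i in I])
  r=least_squares(f,q0[:4],x_scale=[1,1,.01,1],loss='soft_l1',f_scale=.3); print(I,[len(E[i]) for i in I],r.x.round(3),'rel',(R.T@np.array([r.x[0]-p[0],r.x[1]-p[1],0])).round(2),r.cost)
E
```

```text
t 14.55 pos [620.6 235.1 100.4] yawy 0.31 tilt [ 1.7e-03  3.0e-04 -1.0e+00] gap 0.22492442353826625 gf 29.999533100053668 F [-0.1 -0.1 -2.4] j [ 0.19  0.72  1.43 -0.    0.99 -0.12]
shift cm [0.   0.07 4.09] twist -0.001
[[359.1, 352.5], [372.5, 119.1], [191.6, 119.3], [205.4, 352.8]]
[0, 2] [40, 40] [ 6.53604e+02  1.33250e+02  1.88100e+00 -5.60000e-02] rel [-1.0707e+02  3.3000e-01  2.0000e-02] 0.0706195607411119
[0, 1, 2] [40, 30, 40] [619.872 237.259   1.871   2.17 ] rel [ 2.27 -0.06 -0.  ] 0.4687823421989854
```

View pics/w5.png

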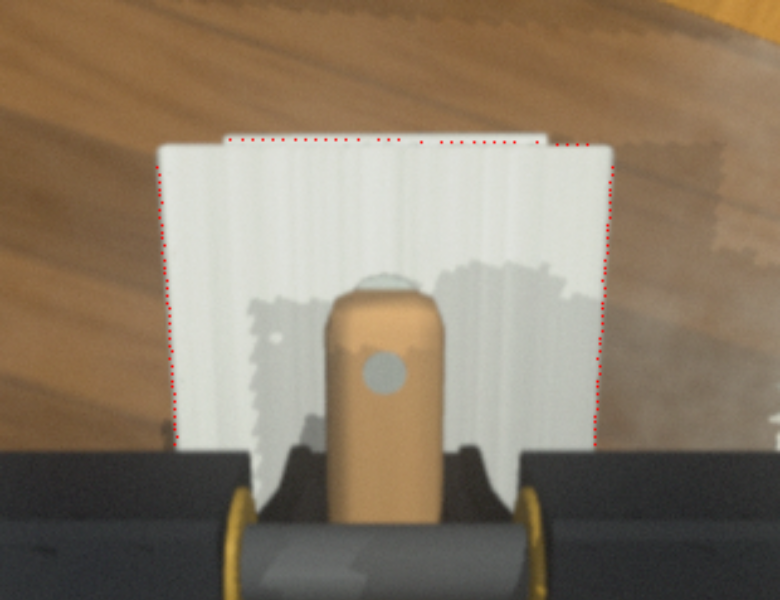

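The plate's side edges, at crop x=159 and 612, fit a level plate. The tray lip (224–548) is centred under the plate's near edge. Now I'll lower it to the 1 cm gap.

play_rows([
  [[0,0,0.03,0.5,0],[0,0,0,1,0],[0,0,0,1,0],[0,0,0,0.8,0],[0,0,0,0.5,0],[0,0,0,0.2,0],[0,0,0,0,0],[0,0,0,0,0]],
])

```text
clock: 15.6
ee_pos: [620.6, 235.1, 59.9]
ee_rot: [0.0, 0.589, 0.808, 0.0]
wrist_force: [0.4, 0.8, -2.5]
finger_gap: 0.222
gripper_force: 30.0
```

```bash
python3 - <<'E'
from h import *
todo([621.4,235.4,59.5],0.311)
s=snap('wrist'); u=snap('scene'); p,R,_=tool()
for nm,q,z in(('tray lip73 z18',(621.4,234.9,1.882),18),('tray lip z12',(621.4,234.9,1.882),12)): print(nm,proj(s,world(q,np.array([[73,-30,z],[73,30,z]],float))).round(1).tolist())
print('plate near',proj(s,world((p[0],p[1],1.882),np.array([[69,-47,13],[69,47,13]],float),p[2]-31.5)).round(1).tolist())
a=cv2.resize(s['image'][90:290,170:400],(400,348)); b=cv2.resize(u['image'][115:195,195:290],(400,337),interpolation=cv2.INTER_CUBIC)
cv2.imwrite('pics/f.png',np.hstack([a[:337],b]))
E
```

```text
t 15.6 pos [620.6 235.1  59.9] yawy 0.31 tilt [ 8.e-04  1.e-04 -1.e+00] gap 0.22229933427645987 gf 29.999638656154275 F [ 0.4  0.8 -2.5] j [ 0.19  0.78  1.45 -0.    0.92 -0.12]
shift cm [0.   0.08 0.04] twist -0.001
tray lip73 z18 [[335.9, 109.5], [230.8, 109.6]]
tray lip z12 [[334.3, 109.6], [232.2, 109.7]]
plate near [[374.7, 115.9], [189.2, 116.0]]
```

View pics/f.png

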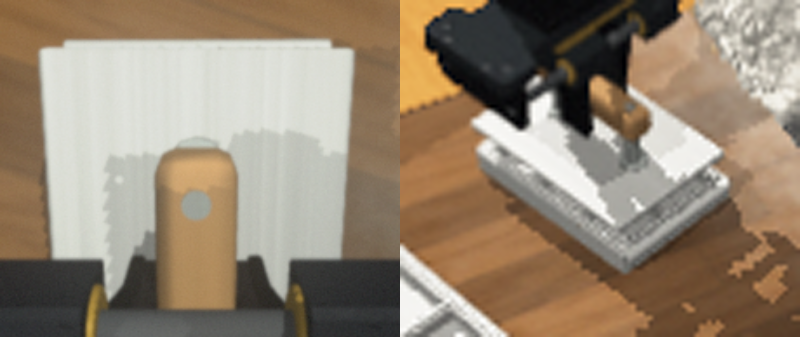

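The left image shows the tray lip (65–331) centred under the plate edge (40–354). The right image shows the plate hovering evenly over the six-well tray, with about a 28–30 px offset at both side corners. The lip row suggests about 1 mm of shift along tool x, so I'll apply that, let it settle and hand in.

play_rows([
  [[0,-0.1,0.02,0,0],[0,0,0,0,0],[0,0,0,0,0],[0,0,0,0,0],[0,0,0,0,0],[0,0,0,0,0]],
])

```text
clock: 16.45
ee_pos: [620.8, 234.2, 59.5]
ee_rot: [-0.0, 0.589, 0.808, 0.0]
wrist_force: [-0.2, 0.1, -1.9]
finger_gap: 0.225
gripper_force: 30.0
```

```bash
python3 - <<'E'
from h import *
todo([621.4,235.4,59.5],0.311)
s=snap('top')
for n in('two_well_tray','rolling_pin'): 
    for d in models.trace('top',n)[:1]: print(n,d['conf'],np.round(d['bbox']))
print(arm.hand_in())
E
```

```text
t 16.45 pos [620.8 234.2  59.5] yawy 0.31 tilt [-0.  0. -1.] gap 0.22479183137834977 gf 29.99959571287036 F [-0.2  0.1 -1.9] j [ 0.19  0.78  1.45  0.    0.92 -0.12]
shift cm [0.1  0.09 0.  ] twist -0.001
two_well_tray 0.89 [214. 276.  73.  55.]
the job is handed in; nothing more can be done
None
```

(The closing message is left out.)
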